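# Back off the ratchet clamp

## Task

The ratchet bench clamp is wound tight on a short alloy tube and its pawl is trapped under a tooth. Wind the crank on a little, without going on to the next tooth, to free the pawl, flick the pawl off the ratchet wheel gently so that its spring holds it off, and then ease the crank slowly back all the way against its stop without ramming it. Leave the tube lying in the cradle and the things round about where they are.

Things in the scene. Friction and masses are not known exactly. Their poses are not given: they have to be found in the camera images.
- clamp: grey ratchet clamp fixed to the bench, base plate 130 x 252 x 12 mm. Origin on the bench top under the drum's vertical axis; z up, +y towards the jaws and tube, x across. Every (x, y) here is in mm in this frame, heights are above the bench. The plate spans x -75 to 55, y -95 to 157; the jaws lie beyond y = 50 and are up to 58 mm high.
- drum: ratchet wheel, drum and crank, one piece turning about the clamp's vertical axis (origin at bench height). From above it winds anticlockwise and eases back clockwise. Its x axis is parallel to the clamp's x when home (crank back against its stop); at the start it is 1.31 to 1.33 rad anticlockwise of that. More than 2 rad/s (120 mm/s at the handle) counts as letting it run, more than 16 N on it as ramming.
- drum_centre (a point): point on the drum axis, 64 mm high, on top of the crank's nut. Wheel: tip radius 44 mm, 9 hooked teeth 40 degrees apart, 16 to 30 mm high; drum radius 30 mm, 52 mm high; crank arm 14 mm wide, 52 to 60 mm high. A brake holds the drum where it is left: at the handle it takes 5 to 8 N to wind on and 3 to 5 N to ease back.
- handle_top (a point): centre of the top of the crank's upright round black handle: 18 mm diameter, 60 to 120 mm high, 60 mm from the drum axis. Start near (-50, 33). Wound on by 0.36 rad it is near (-59, 13): that frees the pawl (0.3 to 0.42 rad is right; below 0.1 the pawl may still be trapped; at 0.6 it reaches the next tooth, too far). Home at (19, 57).
- home_mark (a point): where the centre of the handle's top comes when the crank is home, at (19, 57), 120 mm high. The crank arm then bears on a steel stop pin (6 mm diameter, 58 mm high); home means within 0.018 rad (1 mm at the handle) of bearing on it. The stop is rigid.
- pawl: steel pawl on a vertical pin at (-44, -56) (origin on the pin's axis at bench height). Its axes are parallel to the clamp's when engaged; it swings clockwise seen from above by 0.75 rad to its off stop. An over-centre spring throws it into the wheel below 0.4 rad and holds it off above; untrapped, 2 to 4 N at the tab moves it. More than 12 N on it bends it.
- tab_top (a point): centre of the top of the pawl's upright round thumb tab: 10 to 12 mm diameter, up to 85 mm high, nothing else near it above 65 mm. Engaged at (1, -50), past the spring's dead point from (-1, -70), off at (-7, -82); push it outwards, away from the drum axis.
- tube: short alloy tube, 25 mm diameter, 75 mm long (along its y axis), lying along the clamp's x at (0, 126) between the jaws on the clamp's plate; origin at its underside.
- collar: grey metal collar, 36 x 44 x 22 mm, lying on the bench in front of the clamp; bystander, origin at its underside
- knob: star-shaped knob, 36 x 32 x 28 mm, lying on the bench at the drum end of the clamp; bystander, origin at its underside
- block: wooden block, 44 x 100 x 19 mm, lying on the bench past the fixed jaw; bystander, origin at its underside
Mind the look-alikes: they are no part of the job. Of the things like the tube, leave any that is purple; of the rest the smaller one is meant.

How it is judged:
By the outcome, as a careful person would: the job done as asked, in the order asked, and still so for the second after the job is handed in, with the robot touching nothing.
It also fails if it takes over 72 s, if anything falls off the work surface, if the arm or the gripper's body presses on something with over 40 N, if the wrist force passes 120 N, or if a joint passes its speed limit or range.

## Robot

A 7-joint arm with a two-finger parallel gripper is mounted at the origin on a cart in front of the work surface, level with it; the furniture and walls round the work are solid. World frame = base frame: x ahead of the robot, y to its left, z up, the work surface at z = 0. Lengths are in m, angles in rad, forces in N, time in s.
With the tool pointing down it reaches from about 0.4 to 0.85 m from the base axis. Payload 4.5 kg.
Tool frame: the origin (TCP) lies at the very end of the fingers, on their centre line; the grasp point (between the pads) lies 19 mm behind it (r.pinch_z is the distance from the TCP to the grasp point, in m); z points along the fingers, y is the line along which they close (so a half turn about z gives the same grasp; the last joint's range is limited). The gripper opens to 88 mm and grips with 3 to 60 N. Pads are 18 mm wide; open, the fingers measure 123 mm over their backs; the gripper's body (75 mm by 187 mm) begins 45 mm behind the grasp point.
Start: joints at [-1.277, 0.689, -0.195, 1.565, 0.157, 0.902, -0.215], TCP at [0.161, 0.604, 0.239] pointing down, gripper open.
Joint ranges: [-3.01, 3.01], [-0.46, 2.08], [-1.47, 1.51], [0.13, 2.56], [-1, 4.14], [0.04, 2.09], [-2.66, 2.66]. Speed limits (rad/s): [2.57, 2.57, 3.14, 3.14, 3.14, 3.14, 3.14].

## Interface

Orientations are given as a unit quaternion [x, y, z, w].
In Python, from plant import r, cams gives the robot as it stands.
- The arm moves only by the shell command python3 -m pendant 'ROWS' [FORCE]. ROWS is JSON, a list of rows, each a list of 3 entries, a list of its own where there are three numbers: the closure, from -1 (fully open) to 1 (shut), then the shift along the tool's x, y, z in mm, then the turn, a rotation vector about the tool's x, y, z in degrees. A call has 1 to 8 rows; each row shifts and turns the commanded pose from where the row before left it, along the tool's axes as they then stand; what a row does not reach is not made up. A row lasts 1/8 s, in which the tool goes at most 62.5 mm and 10.7 degrees, less where a joint would pass 70% of its speed; a pose out of reach is approached as far as the arm can. A call with a gripper value outside its range is refused whole. The fingers move at their own pace and stop on an object; FORCE is the grip in N (left out, the last holds). Time passes only in rows, so rows that do not move let the fingers close. It gives the time, the measured TCP pose, the force, the opening and the grip force at its end, in the units of the state.
- r.get_state(): the state, without advancing time (a new reading comes with each control period).
- cams.snapshot(name): name is "scene" or "top" or "wrist"; returns a dict with "img" (420x560x3 uint8, red, green, blue), "camera_matrix" (3x3 intrinsics, pixels), "camera_from_world" (4x4, takes a point from world to camera coordinates); the wrist camera has in their place "tool_from_camera" (4x4, takes a point from camera to tool coordinates, whose origin is the TCP and whose axes are the flange's). Camera axes: x right, y up, looking along -z (the intrinsics and any distortion apply to the point x, -y, -z); pixel columns grow to the right and rows downward; lengths in m; the calibration is good to about 2 mm. A picture is of the moment at which its call begins: read the wrist's pose just before it. There is no depth.
- r.finish_job(): hands the job in; it is judged then, once.
The state is a dict: "clock": time; "q": joint angles; "qd": joint speeds; "joint_torque": joint torques, N m; "tool_pos": TCP position; "eef_rot": TCP orientation; "contact_force": force on the tool from outside, world axes, zero at the start; "moment": the same for the moment, N m; "opening": opening from 0.0 (shut) to 1.0 (fully open); "finger_force": force on a finger pad.
Only numpy, scipy, OpenCV 4.12 (cv2) and the standard library are available. Lean on these libraries where they do the work, as an engineer would, in place of code of your own. Each camera call takes 0.05 s, during which the arm holds its last target. There are 200 camera calls.

## Working session

There is one attempt and no reset: what is moved stays moved. The work goes in short steps, Python scripts to look and compute and a shell command to move; the robot and the scene stay as the last step left them, time stands still between calls to the robot, and variables do not carry over. Pictures are saved under pics/ and viewed, at most 10 in all, crops included, and the job is handed in when it is done.

```bash
ls; mkdir -p pics; python3 - <<'E'
from plant import r,cams
import cv2,numpy as np
s=r.get_state()
print({k:np.round(v,3).tolist() for k,v in s.items()})
for n in ["scene","top"]:
    d=cams.snapshot(n); cv2.imwrite(f"pics/{n}0.png",cv2.cvtColor(d["img"],cv2.COLOR_RGB2BGR))
    print(n,d["camera_matrix"],d["camera_from_world"],[k for k in d])
E
```

```text
pics
{'clock': 0.0, 'q': [-1.277, 0.69, -0.195, 1.566, 0.157, 0.902, -0.215], 'qd': [-0.0, -0.001, -0.0, -0.0, 0.001, -0.0, -0.001], 'joint_torque': [-0.001, -52.754, -1.267, -15.342, -0.053, 0.006, 0.0], 'tool_pos': [0.16, 0.603, 0.238], 'eef_rot': [0.129, 0.992, -0.001, -0.0], 'contact_force': [0.09, -0.112, -0.353], 'moment': [-0.027, 0.014, 0.046], 'finger_force': 0.0, 'opening': 0.999}
scene [[437.87104033   0.         283.06232676]
 [  0.         437.87104033 198.41865133]
 [  0.           0.           1.        ]] [[ 0.82097255 -0.57091458  0.0077852  -0.42458392]
 [ 0.32550519  0.47919027  0.8151215  -0.32837128]
 [-0.46909534 -0.66665825  0.57923772 -0.60240735]
 [ 0.          0.          0.          1.        ]] ['img', 'camera_matrix', 'camera_from_world']
top [[411.01048873   0.         284.21749498]
 [  0.         411.01048873 211.81340424]
 [  0.           0.           1.        ]] [[ 0.02418205 -0.99939408 -0.02503409  0.08995926]
 [ 0.99461292  0.02152639  0.10139896 -0.6254864 ]
 [-0.10079863 -0.02735127  0.99453082 -0.90096198]
 [ 0.          0.          0.          1.        ]] ['img', 'camera_matrix', 'camera_from_world']
```

View pics/scene0.png

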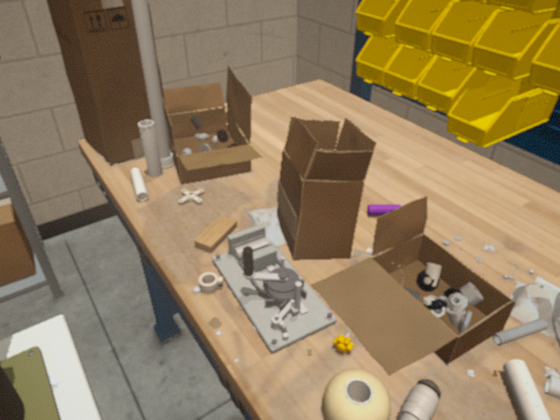

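View pics/top0.png

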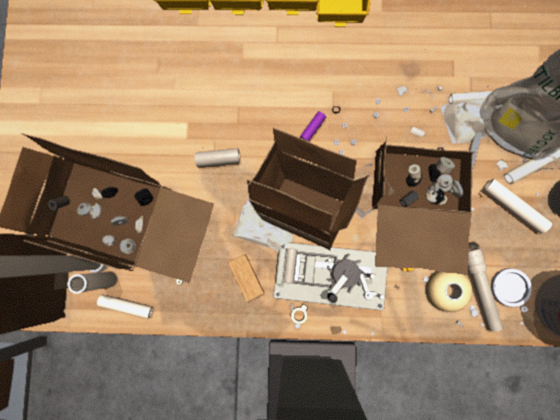

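The clamp is at about (330,277) in top, with its jaws to the left and the tall box just behind it. Candidates for the tube are the purple one at (313,126), the grey one at (217,158), and the one in the jaws at about (318,268). I'll crop close to check.

```bash
python3 - <<'E'
import cv2,numpy as np
a=cv2.imread("pics/top0.png")[235:320,265:400]; b=cv2.imread("pics/scene0.png")[215:355,190:350]
a=cv2.resize(a,(800,504),interpolation=cv2.INTER_CUBIC)
cv2.imwrite("pics/ca.png",a)
cv2.imwrite("pics/cb.png",cv2.resize(b,None,fx=4.28,fy=4.28,interpolation=cv2.INTER_CUBIC))
E
```

```text
(no output)
```

View pics/ca.png

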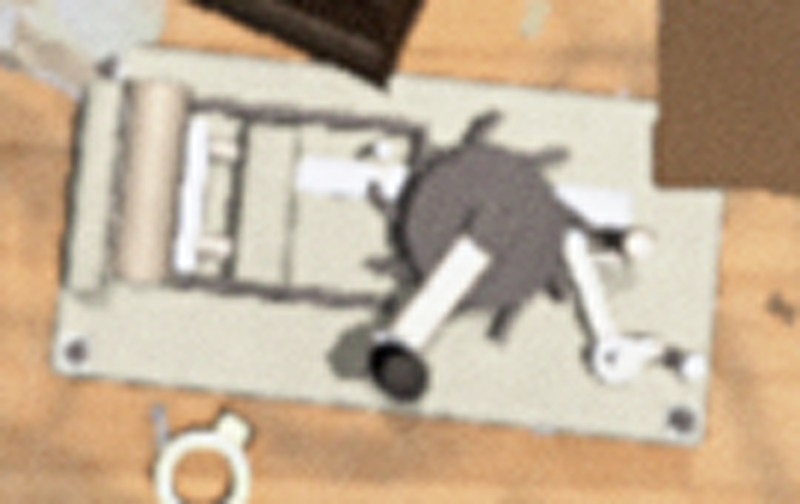

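View pics/cb.png

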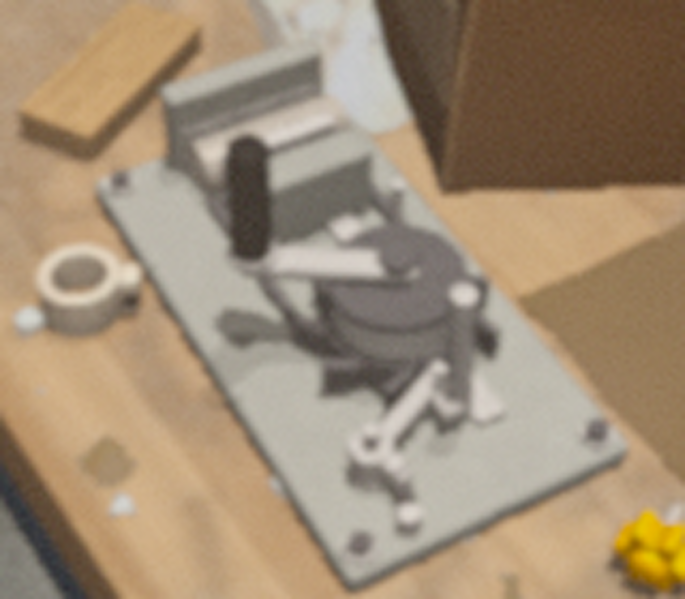

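The top crop shows the handle's top at (400,372), the tab's top at (637,242), and another pin at (690,365) which is only the spring anchor. The tube is in the jaws at (150,180), so it's the right one, and it isn't purple. The scene crop shows the handle's top at (250,145) and the tab's at (463,290). Next I'll fit the clamp pose.

```bash
cat > h.py <<'E'
import numpy as np,json
from scipy.optimize import least_squares
from scipy.spatial.transform import Rotation as R
def proj(d,P):
    c=d["camera_from_world"]@np.r_[P,1]; p=d["camera_matrix"]@np.array([c[0],-c[1],-c[2]]); return p[:2]/p[2]
def W(p,x,y,z):
    c,s=np.cos(p[2]),np.sin(p[2]); return np.array([p[0]+(c*x-s*y)/1e3,p[1]+(s*x+c*y)/1e3,z/1e3])
E
python3 - <<'E'
from h import *
from plant import cams
D={n:cams.snapshot(n) for n in("top","scene")}
h=lambda t:(60*np.cos(t),60*np.sin(t),120)
h0=np.arctan2(57,19)
T=lambda u,v:(265+u*135/800,235+v*85/504); S=lambda u,v:(190+u/4.28,215+v/4.28)
O=[("top",T(400,372),'h'),("scene",S(250,145),'h'),("top",T(637,242),(1,-50,85)),("scene",S(463,290),(1,-50,85)),
("top",T(52,370),(-75,157,12)),("top",T(697,443),(-75,-95,12)),("scene",S(97,185),(-75,157,12)),("scene",S(350,590),(-75,-95,12)),("scene",S(627,450),(55,-95,12))]
def f(p): return np.concatenate([proj(D[n],W(p,*(h(p[3]+h0) if P=='h' else P)))-px for n,px,P in O])
s=least_squares(f,[0.45,0,0,1.32],loss='soft_l1'); p=s.x
print(p,np.round(f(p).reshape(-1,2),1).tolist())
np.save("p.npy",p)
print("handle",W(p,*h(p[3]+h0)),"tab",W(p,1,-50,85),"home",W(p,19,57,120),"axis",W(p,0,0,64))
E
```

```text
[ 0.49032605 -0.03722547 -0.08811987  1.29821094] [[-0.0, -0.4], [-0.6, 0.2], [0.6, 0.0], [0.4, 1.8], [-0.8, -0.2], [1.3, 0.5], [-1.1, -0.9], [-0.3, -1.2], [1.1, -0.5]]
handle [0.44376448 0.00061658 0.12      ] tab [ 0.48692188 -0.08711947  0.085     ] home [0.51426867 0.01788126 0.12      ] axis [ 0.49032605 -0.03722547  0.064     ]
```

```bash
python3 - <<'E'
from h import *
from plant import cams,r
D={n:cams.snapshot(n) for n in("top","scene")}
def at(n,u,v,z):
    f=lambda q:proj(D[n],np.array([q[0],q[1],z]))-[u,v]
    return np.round(least_squares(f,[.5,0]).x,3)
for n,u,v in [("scene",294,258),("scene",350,257),("top",330,245),("top",333,232),("top",250,185),("top",366,178)]:
    print(n,u,v,[(z,at(n,u,v,z).tolist()) for z in (0,.1,.15,.2,.25,.3)])
d=cams.snapshot("wrist");print(d["tool_from_camera"]); 
p=np.load("p.npy");s=r.get_state()
print(R.from_quat(s["eef_rot"]).as_matrix().round(3))
E
```

```text
scene 294 258 [(0, [0.573, 0.041]), (0.1, [0.508, -0.044]), (0.15, [0.476, -0.087]), (0.2, [0.444, -0.129]), (0.25, [0.412, -0.172]), (0.3, [0.379, -0.214])]
scene 350 257 [(0, [0.67, -0.022]), (0.1, [0.59, -0.097]), (0.15, [0.55, -0.134]), (0.2, [0.51, -0.172]), (0.25, [0.47, -0.209]), (0.3, [0.429, -0.247])]
top 330 245 [(0, [0.551, -0.003]), (0.1, [0.549, 0.005]), (0.15, [0.548, 0.01]), (0.2, [0.547, 0.014]), (0.25, [0.546, 0.018]), (0.3, [0.544, 0.022])]
top 333 232 [(0, [0.582, -0.01]), (0.1, [0.576, -0.001]), (0.15, [0.574, 0.004]), (0.2, [0.571, 0.009]), (0.25, [0.568, 0.013]), (0.3, [0.565, 0.018])]
top 250 185 [(0, [0.689, 0.188]), (0.1, [0.672, 0.177]), (0.15, [0.664, 0.171]), (0.2, [0.656, 0.165]), (0.25, [0.647, 0.16]), (0.3, [0.639, 0.154])]
top 366 178 [(0, [0.711, -0.086]), (0.1, [0.692, -0.069]), (0.15, [0.683, -0.06]), (0.2, [0.673, -0.052]), (0.25, [0.664, -0.043]), (0.3, [0.654, -0.035])]
[[-1.71616070e-04  9.55997551e-01  2.93374595e-01  7.64845582e-02]
 [ 9.99999950e-01  2.42250781e-04 -2.04431785e-04  6.77711109e-04]
 [-2.66506511e-04  2.93374545e-01 -9.55997544e-01 -1.46011571e-01]
 [ 0.00000000e+00  0.00000000e+00  0.00000000e+00  1.00000000e+00]]
[[-0.966  0.257 -0.   ]
 [ 0.257  0.966 -0.   ]
 [-0.    -0.    -1.   ]]
```

```bash
python3 - <<'E'
import cv2
b=cv2.imread("pics/scene0.png")[90:310,230:400]; a=cv2.imread("pics/top0.png")[110:310,220:390]
b=cv2.resize(b,(400,518));a=cv2.resize(a,(400,471));a=cv2.copyMakeBorder(a,0,47,0,0,0)
cv2.imwrite("pics/box.png",cv2.hconcat([b,a]))
E
```

```text
(no output)
```

View pics/box.png

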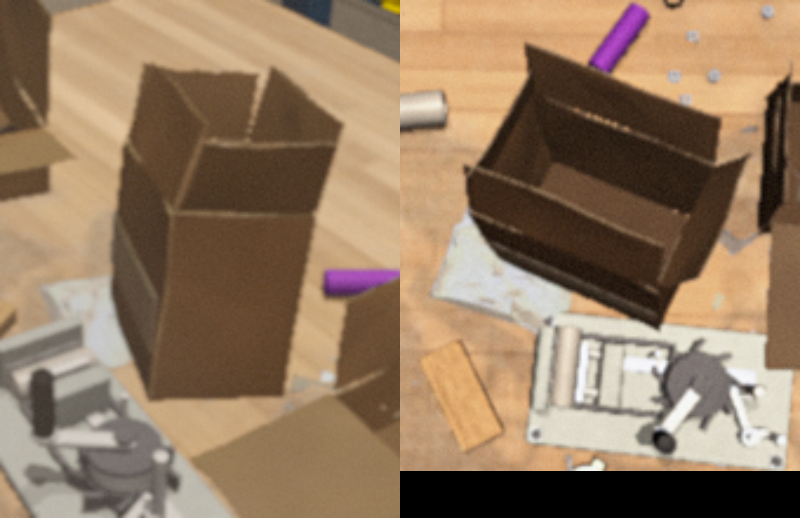

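The box's nearest edge is at about (0.55, 0.01), so the gripper body must stay on the robot's side of it. I'll work with shut fingers:
- **Winding:** push with the finger back (-tool y).
- **Pawl:** push the tab outwards.
- **Easing back:** push with the -tool x face, turning along the arc.

```bash
cat >> h.py <<'E'
def go(x,y,z,dirdeg,axis='x'):
    """shift (mm, tool axes) and turn (deg about tool z) so that -tool axis points along dirdeg (world)"""
    from plant import r
    s=r.get_state(); M=R.from_quat(s["eef_rot"]).as_matrix(); t=np.array(s["tool_pos"])
    a=-M[:,0 if axis=='x' else 1]; cur=np.degrees(np.arctan2(a[1],a[0]))
    turn=-((dirdeg-cur+180)%360-180)
    print("t",round(s["clock"],2),"pos",t.round(4),"dir",round(cur,1),"tilt",M[:2,2].round(3),"F",np.round(s["contact_force"],1),
      "-> shift",(M.T@(np.array([x,y,z])-t)*1e3).round(1),"turn",round(turn,1))
E
python3 -c "
from h import *
u=np.array([-.47,-.88]);hd=np.array([.4438,.0006])
go(*(hd-u*.040),.235,242,'y')"
```

```text
t 0.35 pos [0.1605 0.6039 0.2386] dir -104.9 tilt [-0. -0.] F [ 0.6  0.2 -0.1] -> shift [-437.9 -471.5    3.7] turn 13.1
```

```bash
python3 -m pendant '[[1,[-30,-33,0],[0,0,0]],[1,[-30,-33,0],[0,0,0]],[1,[-30,-33,0],[0,0,0]],[1,[-30,-33,0],[0,0,0]],[1,[-30,-33,0],[0,0,0]],[1,[-30,-33,0],[0,0,0]],[1,[-30,-33,0],[0,0,0]],[1,[-30,-33,0],[0,0,0]]]' 10; python3 -c "
from h import *
u=np.array([-.47,-.88]);hd=np.array([.4438,.0006])
go(*(hd-u*.040),.235,242,'y')"
```

```text
clock: 1.35
tool_pos: [0.3254, 0.2861, 0.2389]
eef_rot: [0.129, 0.992, 0.0, 0.0]
contact_force: [-0.4, -0.0, -0.4]
opening: 0.116
finger_force: 0.0
t 1.35 pos [0.3254 0.2861 0.2389] dir -104.9 tilt [0.001 0.001] F [-0.4 -0.  -0.4] -> shift [-196.9 -206.7    3.9] turn 13.1
```

```bash
python3 -m pendant '[[1,[-30,-33,0],[0,0,0]],[1,[-30,-33,0],[0,0,0]],[1,[-30,-33,0],[0,0,0]],[1,[-30,-33,0],[0,0,0]],[1,[-30,-33,0],[0,0,0]],[1,[-30,-32,0],[0,0,0]],[1,[0,0,0],[0,0,6.5]],[1,[0,0,0],[0,0,6.5]]]'; python3 - <<'E'
from h import *
from plant import r,cams
import cv2
u=np.array([-.47,-.88]);hd=np.array([.4438,.0006])
go(*(hd-u*.040),.085,242,'y')
d=cams.snapshot("wrist"); cv2.imwrite("pics/w1.png",cv2.cvtColor(d["img"],cv2.COLOR_RGB2BGR))
s=r.get_state(); T=np.eye(4);T[:3,:3]=R.from_quat(s["eef_rot"]).as_matrix();T[:3,3]=s["tool_pos"]
d["camera_from_world"]=np.linalg.inv(T@d["tool_from_camera"])
p=np.load("p.npy")
h0=np.arctan2(57,19)+p[3]
for n,P in dict(handle=(60*np.cos(h0),60*np.sin(h0),120),tab=(1,-50,85),nut=(0,0,64),home=(19,57,120)).items(): print(n,proj(d,W(p,*P)).round(0))
E
```

```text
clock: 2.35
tool_pos: [0.4484, 0.0498, 0.2388]
eef_rot: [0.244, 0.97, 0.0, 0.0]
contact_force: [0.1, 0.5, -0.3]
opening: 0.006
finger_force: 0.0
t 2.35 pos [0.4484 0.0498 0.2388] dir -118.2 tilt [0. 0.] F [ 0.1  0.5 -0.3] -> shift [-19.1  -5.7 153.8] turn -0.2
handle [222. 222.]
tab [174. 286.]
nut [222. 257.]
home [281. 280.]
```

View pics/w1.png

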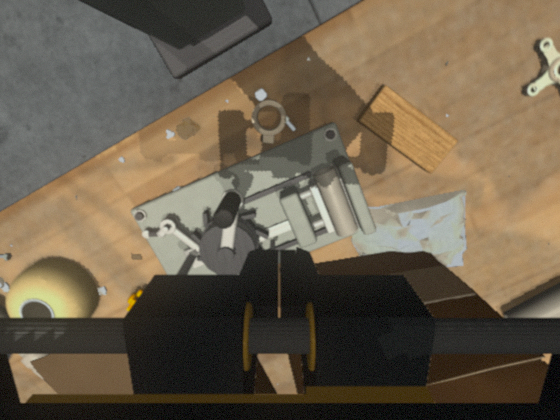

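```bash
python3 - <<'E'
from h import *
from plant import r,cams
import cv2
d=cams.snapshot("wrist")
s=r.get_state(); T=np.eye(4);T[:3,:3]=R.from_quat(s["eef_rot"]).as_matrix();T[:3,3]=s["tool_pos"]
d["camera_from_world"]=np.linalg.inv(T@d["tool_from_camera"])
p=np.load("p.npy");h0=np.arctan2(57,19)+p[3]
for z in (60,120): print(z,proj(d,W(p,60*np.cos(h0),60*np.sin(h0),z)))
print([proj(d,W(p,*P)).round() for P in [(-75,-95,12),(-75,157,12),(-44,-56,30)]])
b=d["img"][120:290,120:390,::-1]; cv2.imwrite("pics/w1c.png",cv2.resize(b,None,fx=2.96,fy=2.96,interpolation=cv2.INTER_CUBIC))
E
```

```text
60 [231.36474272 200.87062308]
120 [221.74856562 221.64934933]
[array([126., 211.]), array([333., 123.]), array([164., 228.])]
```

View pics/w1c.png

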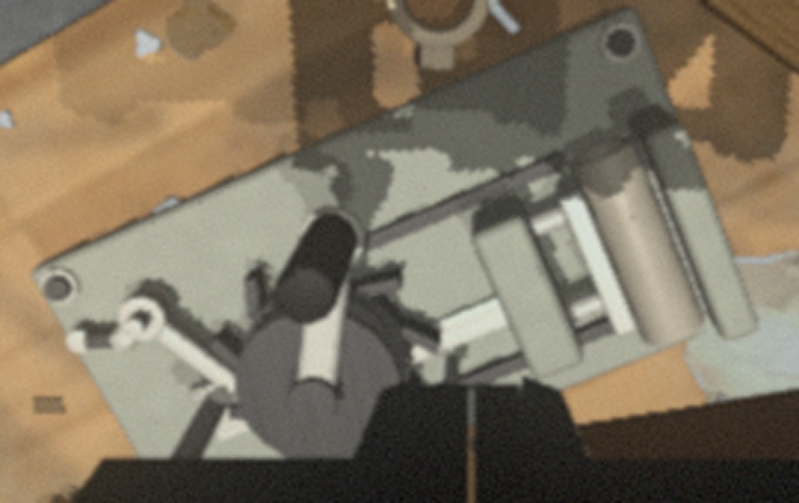

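The handle's top is at crop (305,295), or (223,220) full frame, which agrees with the fit. The nut is at (318,393), or (227,253), about 5 px off, so I'll refit with these points added.

```bash
python3 - <<'E'
from h import *
from plant import cams,r
D={n:cams.snapshot(n) for n in("top","scene","wrist")}
s=r.get_state(); T=np.eye(4);T[:3,:3]=R.from_quat(s["eef_rot"]).as_matrix();T[:3,3]=s["tool_pos"]
D["wrist"]["camera_from_world"]=np.linalg.inv(T@D["wrist"]["tool_from_camera"])
h0=np.arctan2(57,19); h=lambda t:(60*np.cos(t),60*np.sin(t),120)
T_=lambda u,v:(265+u*135/800,235+v*85/504); S=lambda u,v:(190+u/4.28,215+v/4.28)
w=lambda u,v:(120+u/2.96,120+v/2.96)
O=[("top",T_(400,372),'h',1),("scene",S(250,145),'h',1),("wrist",w(305,295),'h',1),("wrist",w(318,393),(0,0,64),1),
("top",T_(637,242),(1,-50,85),1),("scene",S(463,290),(1,-50,85),1),("wrist",w(140,318),(-44,-56,30),.5),
("top",T_(52,370),(-75,157,12),.3),("top",T_(697,443),(-75,-95,12),.3),("scene",S(97,185),(-75,157,12),.3),("scene",S(350,590),(-75,-95,12),.3),("scene",S(627,450),(55,-95,12),.3),("wrist",w(40,268),(-75,-95,12),.3),("wrist",w(632,8),(-75,157,12),.3)]
def f(p): return np.concatenate([k*(proj(D[n],W(p,*(h(p[3]+h0) if P=='h' else P)))-px) for n,px,P,k in O])
p=least_squares(f,[0.49,-.037,-.09,1.32],loss='soft_l1',bounds=([0,-1,-1,1.31],[1,1,1,1.33])).x
print(p,f(p).reshape(-1,2).round(1).tolist()); np.save("p.npy",p)
print("handle",W(p,*h(p[3]+h0)),"tab",W(p,1,-50,85),"home",W(p,19,57,120),"axis",W(p,0,0,64))
a=W(p,*h(p[3]+h0))[:2]; u=np.array([np.cos(np.radians(242)),np.sin(np.radians(242))])
go(*(a-u*.036),.080,242,'y')
E
```

```text
[ 0.49103309 -0.03315807 -0.07688392  1.33      ] [[-1.0, 0.0], [-1.7, -0.3], [-0.1, 0.2], [-2.3, 3.3], [-1.3, -0.6], [-0.5, 0.0], [-0.4, 0.1], [-0.7, 0.1], [-0.0, -0.1], [-0.7, -0.5], [-0.2, -0.9], [0.1, -0.8], [-1.6, 0.2], [0.4, -0.4]]
handle [0.44288695 0.00264625 0.12      ] tab [ 0.48818972 -0.08308718  0.085     ] home [0.51435503 0.02221419 0.12      ] axis [ 0.49103309 -0.03315807  0.064     ]
t 2.6 pos [0.448  0.0508 0.2388] dir -117.8 tilt [0. 0.] F [ 0.5 -1.  -0.2] -> shift [-18.   -9.1 158.8] turn 0.2
```

```bash
python3 -m pendant '[[1,[-9,-3,30],[0,0,0]],[1,[-9,-4,40],[0,0,0]],[1,[0,0,40],[0,0,0]],[1,[0,0,40],[0,0,0]],[1,[0,0,9],[0,0,0]],[1,[0,0,0],[0,0,0]]]'; python3 -m pendant '[[1,[0,-3,0],[0,0,0]],[1,[0,-3,0],[0,0,0]],[1,[0,0,0],[0,0,0]]]'
```

```text
clock: 3.35
tool_pos: [0.4607, 0.0362, 0.0799]
eef_rot: [0.241, 0.971, -0.0, -0.0]
contact_force: [0.1, -0.8, -0.3]
opening: 0.005
finger_force: 0.0
clock: 3.72
tool_pos: [0.458, 0.0303, 0.0804]
eef_rot: [0.241, 0.97, 0.0, 0.001]
contact_force: [1.0, 0.2, 0.6]
opening: 0.008
finger_force: 0.0
```

```bash
python3 -m pendant '[[1,[0,-2.5,0],[0,0,0]],[1,[0,-2.5,0],[0,0,0]],[1,[0,-2,0],[0,0,0]],[1,[0,0,0],[0,0,0]]]'
```

```text
clock: 4.22
tool_pos: [0.4545, 0.0245, 0.0797]
eef_rot: [0.241, 0.971, 0.0, -0.0]
contact_force: [1.3, -0.3, 0.2]
opening: 0.002
finger_force: 0.0
```

```bash
python3 -m pendant '[[1,[0,-2.5,0],[0,0,0]],[1,[0,-2.5,0],[0,0,0]],[1,[0,0,0],[0,0,0]]]'
```

```text
clock: 4.6
tool_pos: [0.4532, 0.0227, 0.0797]
eef_rot: [0.24, 0.971, 0.002, 0.001]
contact_force: [0.5, 6.0, 0.0]
opening: 0.007
finger_force: 2.8
```

```bash
python3 -m pendant '[[1,[0,-2.5,0],[0,0,0]],[1,[0,-2.5,0],[0,0,0]],[1,[0,-2.5,0],[0,0,0]],[1,[0,-2.5,0],[0,0,0]],[1,[0,0,0],[0,0,0]]]'; python3 -c "
from h import *
go(.4438,.0048,.08,242,'y')"
```

```text
clock: 5.22
tool_pos: [0.4474, 0.0146, 0.0797]
eef_rot: [0.239, 0.971, 0.002, -0.0]
contact_force: [-0.8, 8.6, 0.9]
opening: 0.003
finger_force: 3.5
t 5.22 pos [0.4474 0.0146 0.0797] dir -117.7 tilt [0.    0.004] F [-0.8  8.6  0.9] -> shift [ -1.4 -10.3  -0.3] turn 0.3
```

```bash
python3 -m pendant '[[1,[0,-2.5,0],[0,0,0]],[1,[0,-2.5,0],[0,0,0]],[1,[0,-2.5,0],[0,0,0]],[1,[0,-2,0],[0,0,0]],[1,[0,0,0],[0,0,0]]]'; python3 - <<'E'
from h import *
from plant import r,cams
import cv2
go(.4438,.0048,.08,242,'y')
d=cams.snapshot("wrist")
s=r.get_state(); T=np.eye(4);T[:3,:3]=R.from_quat(s["eef_rot"]).as_matrix();T[:3,3]=s["tool_pos"]
d["camera_from_world"]=np.linalg.inv(T@d["tool_from_camera"])
p=np.load("p.npy")
for t in (0,.25,.3,.36,.42):
    a=p[3]+t+np.arctan2(57,19);print(t,proj(d,W(p,60*np.cos(a),60*np.sin(a),120)).round(1),W(p,60*np.cos(a),60*np.sin(a),120).round(4))
b=d["img"][:300,:400,::-1]; cv2.imwrite("pics/w2.png",cv2.resize(b,None,fx=2,fy=2,interpolation=cv2.INTER_CUBIC))
E
```

```text
clock: 5.85
tool_pos: [0.443, 0.0063, 0.0797]
eef_rot: [0.239, 0.971, 0.002, -0.0]
contact_force: [-1.3, 8.5, 1.4]
opening: 0.003
finger_force: 3.6
t 5.85 pos [0.443  0.0063 0.0797] dir -117.6 tilt [0.001 0.004] F [-1.3  8.5  1.4] -> shift [-1.4 -0.9 -0.3] turn 0.4
0 [268.8 325.2] [0.4429 0.0026 0.12  ]
0.25 [227.3 324.2] [ 0.4355 -0.0104  0.12  ]
0.3 [219.1 325. ] [ 0.4345 -0.0132  0.12  ]
0.36 [209.3 326.5] [ 0.4334 -0.0166  0.12  ]
0.42 [199.8 328.5] [ 0.4325 -0.0201  0.12  ]
```

View pics/w2.png

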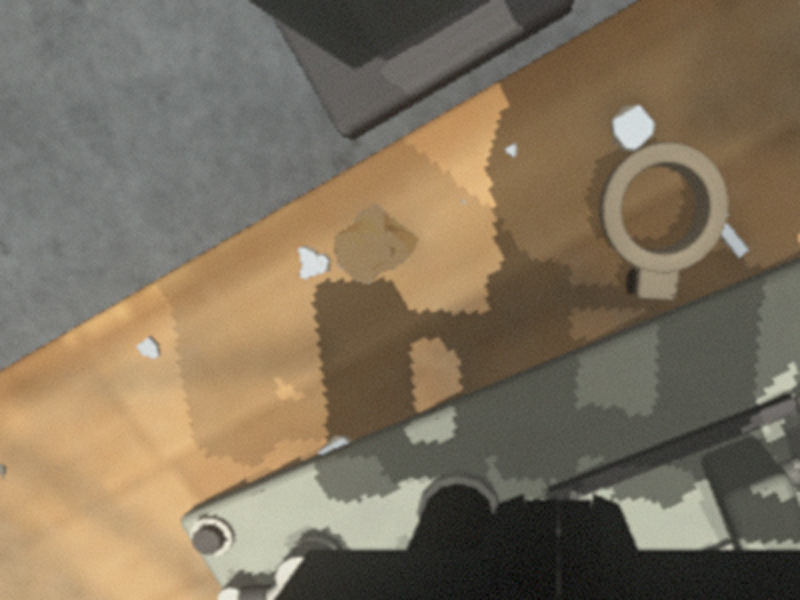

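The wrist view shows the handle's base at crop (456,500), about (228,250) full frame; the body hides its top. I'll back off, lift, and look again.

```bash
python3 -m pendant '[[1,[0,-1.5,0],[0,0,0]],[1,[0,-0,0],[0,0,0]],[1,[0,6,0],[0,0,0]],[1,[0,10,0],[0,0,0]],[1,[0,0,-40],[0,0,0]],[1,[0,0,-50],[0,0,0]],[1,[30,20,-40],[0,0,0]],[1,[0,0,0],[0,0,0]]]'; python3 - <<'E'
from h import *
from plant import r,cams
import cv2
d=cams.snapshot("wrist")
s=r.get_state(); T=np.eye(4);T[:3,:3]=R.from_quat(s["eef_rot"]).as_matrix();T[:3,3]=s["tool_pos"]
d["camera_from_world"]=np.linalg.inv(T@d["tool_from_camera"])
p=np.load("p.npy")
for t in (0,.3,.36,.42):
    a=p[3]+t+np.arctan2(57,19);print(t,proj(d,W(p,60*np.cos(a),60*np.sin(a),120)).round(1),W(p,60*np.cos(a),60*np.sin(a),120).round(4))
tab=W(p,1,-50,85);print("tab",tab,proj(d,tab),proj(d,W(p,0,0,64)))
cv2.imwrite("pics/w3.png",cv2.resize(d["img"][120:320,80:345,::-1],None,fx=3,fy=3,interpolation=cv2.INTER_CUBIC))
u=np.radians(-90)+p[2]; print("pushdir",np.degrees(u))
E
```

```text
clock: 6.9
tool_pos: [0.4337, 0.0497, 0.2122]
eef_rot: [0.239, 0.971, 0.002, 0.002]
contact_force: [1.2, 0.6, -0.1]
opening: 0.007
finger_force: 0.0
0 [230.1 247. ] [0.4429 0.0026 0.12  ]
0.3 [206.2 247. ] [ 0.4345 -0.0132  0.12  ]
0.36 [201.5 247.8] [ 0.4334 -0.0166  0.12  ]
0.42 [196.9 248.8] [ 0.4325 -0.0201  0.12  ]
tab [ 0.48818972 -0.08308718  0.085     ] [179.11656948 311.56397501] [230.86072577 279.73267416]
pushdir -94.40512384600552
```

View pics/w3.png

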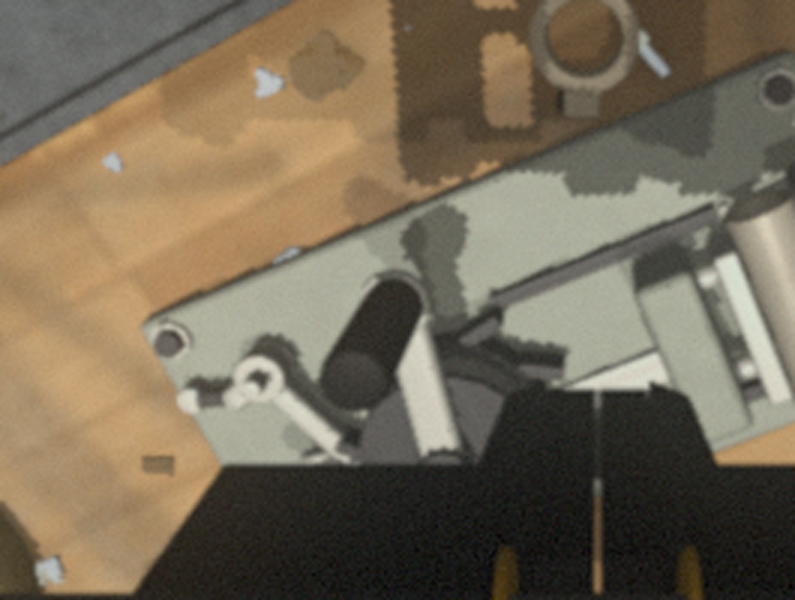

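The handle's top at crop (357,378), or (199,246), means it's wound on by about 0.38 rad, and it stayed put. Now the pawl: I'll push with the finger back towards about 275°, which keeps the body clear of the box.

```bash
python3 -m pendant '[[1,[0,0,0],[0,0,-8.3]],[1,[0,0,0],[0,0,-8.3]],[1,[0,0,0],[0,0,-8.3]],[1,[0,0,0],[0,0,-8.3]],[1,[0,0,0],[0,0,0]]]'; python3 - <<'E'
from h import *
go(.486,-.045,.15,275,'y')
E
```

```text
clock: 7.58
tool_pos: [0.4324, 0.0464, 0.2085]
eef_rot: [-0.045, 0.999, -0.0, -0.001]
contact_force: [-0.1, -0.5, -1.0]
opening: 0.008
finger_force: 0.0
t 7.58 pos [0.4324 0.0464 0.2085] dir -84.9 tilt [-0.002 -0.   ] F [-0.1 -0.5 -1. ] -> shift [-45.3 -95.8  58.4] turn 0.1
```

```bash
python3 -m pendant '[[1,[-15,-32,0],[0,0,0]],[1,[-15,-32,0],[0,0,0]],[1,[-15,-32,18],[0,0,0]],[1,[0,0,35],[0,0,0]],[1,[0,0,35],[0,0,0]],[1,[0,0,35],[0,0,0]],[1,[0,0,0],[0,0,0]]]'; python3 - <<'E'
from h import *
from plant import r,cams
import cv2
go(.486,-.045,.073,275,'y')
d=cams.snapshot("scene")
cv2.imwrite("pics/s2.png",cv2.resize(d["img"][150:350,150:416,::-1],None,fx=3,fy=3,interpolation=cv2.INTER_CUBIC))
E
```

```text
clock: 8.45
tool_pos: [0.4845, -0.0444, 0.0844]
eef_rot: [-0.045, 0.999, -0.0, -0.003]
contact_force: [-0.3, 0.5, 1.4]
opening: 0.006
finger_force: 0.0
t 8.45 pos [ 0.4845 -0.0444  0.0844] dir -84.8 tilt [-0.006 -0.001] F [-0.3  0.5  1.4] -> shift [-1.5 -0.7 11.4] turn 0.2
```

View pics/s2.png

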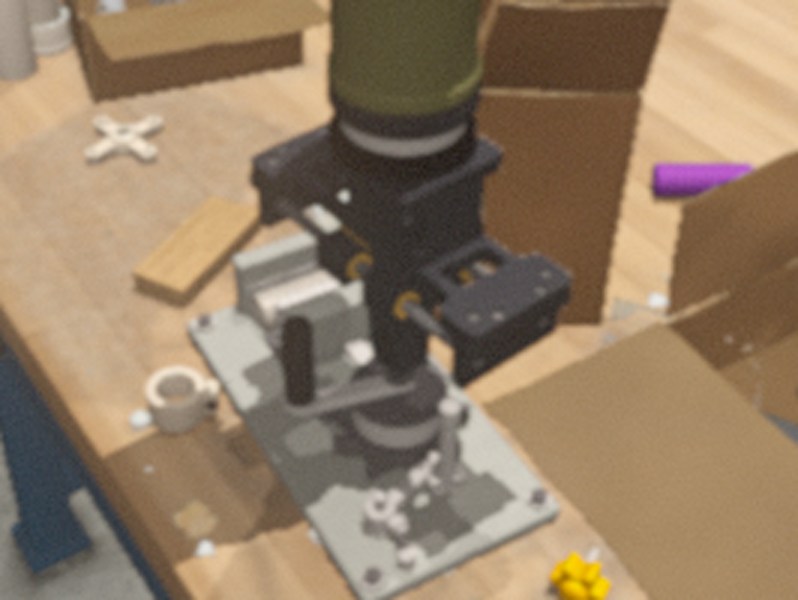

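The shut fingers are over the drum at crop (400,370), the tab is at (450,405), and the body is clear of the box. I'll lower and push the tab outwards.

```bash
python3 -m pendant '[[1,[-1,0,11],[0,0,0]],[1,[0,-2.5,0],[0,0,0]],[1,[0,-2.5,0],[0,0,0]],[1,[0,-2.5,0],[0,0,0]],[1,[0,0,0],[0,0,0]]]'; python3 -m pendant '[[1,[0,-2.5,0],[0,0,0]],[1,[0,-2.5,0],[0,0,0]],[1,[0,0,0],[0,0,0]]]'
```

```text
clock: 9.12
tool_pos: [0.4883, -0.0518, 0.076]
eef_rot: [-0.046, 0.999, -0.0, 0.0]
contact_force: [-0.8, 0.8, 0.3]
opening: 0.008
finger_force: 0.0
clock: 9.5
tool_pos: [0.4886, -0.0567, 0.0757]
eef_rot: [-0.046, 0.999, -0.0, -0.0]
contact_force: [-0.4, 0.5, 0.9]
opening: 0.005
finger_force: 0.0
```

```bash
python3 -m pendant '[[1,[0,-2,3],[0,0,0]],[1,[0,-2,0],[0,0,0]],[1,[0,-2,0],[0,0,0]],[1,[0,-2,0],[0,0,0]],[1,[0,0,0],[0,0,0]]]'; python3 -m pendant '[[1,[0,-2,0],[0,0,0]],[1,[0,-2,0],[0,0,0]],[1,[0,0,0],[0,0,0]]]'
```

```text
clock: 10.12
tool_pos: [0.4894, -0.0646, 0.0727]
eef_rot: [-0.046, 0.999, -0.0, 0.0]
contact_force: [0.0, 0.3, 0.1]
opening: 0.006
finger_force: 0.0
clock: 10.5
tool_pos: [0.4897, -0.0686, 0.0727]
eef_rot: [-0.046, 0.999, -0.0, 0.0]
contact_force: [-0.2, -0.8, 0.2]
opening: 0.009
finger_force: 0.0
```

```bash
cat >> h.py <<'E'
def track(ref_pts,rad=12,ref="pics/scene0.png",half=5):
    """template match in scene of patches from the first picture"""
    import cv2; from plant import cams
    d=cams.snapshot("scene"); g=cv2.cvtColor(d["img"],cv2.COLOR_RGB2GRAY); o=cv2.imread(ref,0)
    for n,(u,v) in ref_pts.items():
        t=o[v-half:v+half+1,u-half:u+half+1]; w=g[v-half-rad:v+half+rad+1,u-half-rad:u+half+rad+1]
        m=cv2.matchTemplate(w,t,cv2.TM_CCOEFF_NORMED); _,s,_,l=cv2.minMaxLoc(m); print(n,"score",round(s,2),"shift",l[0]-rad,l[1]-rad)
    return d
E
python3 - <<'E'
from h import *
import cv2
d=track({"tab":(298,284),"anchor":(285,335),"pin":(277,321)},half=4)
p=np.load("p.npy")
for n,P in dict(eng=(1,-50,85),dead=(-1,-70,85),off=(-7,-82,85)).items(): print(n,proj(d,W(p,*P)).round(1))
g=cv2.cvtColor(d["img"],cv2.COLOR_RGB2GRAY)
print(g[276:312:1,276:312:2])
E
```

```text
tab score 0.61 shift -12 12
anchor score 0.99 shift 0 0
pin score 0.97 shift 0 0
eng [297.7 282.8]
dead [303.2 291.1]
off [304.1 297.3]
[[112  96  71  71  57  51  47  46  50  49  49  51  45  58 147 173 120  79]
 [117 107  80  74  56  48  46  46  52  46  54  51  50  56 153 184 151  95]
 [123 121 103  89  70  48  47  51  50  51  56  54  46  61 154 186 179 130]
 [129 127 130 114  85  52  48  48  48  49  46  51  51  70 160 183 188 169]
 [133 135 127 118  86  56  47  49  50  52  51  46  48  83 171 187 188 188]
 [133 118 108  92  73  56  49  50  48  49  51  51  55 102 183 189 185 191]
 [108  92  78  70  68  59  52  48  47  51  49  66  71 129 192 192 185 188]
 [ 81  68  69  64  66  59  56  51  47  44  61  90  95 139 190 192 189 181]
 [ 72  68  62  64  66  69  64  48  49  45  77 104 109 126 164 183 188 173]
 [ 82  69  66  69  70  64  62  58  52  53  83 116 118 112 130 163 191 173]
 [ 82  74  72  68  66  70  71  61  55  52  85 119 124 114 100 154 198 185]
 [ 75  78  66  66  65  67  68  63  53  52  91 122 127 114  82 152 202 191]
 [ 70  70  66  69  61  64  68  67  64  71  98 121 127 115  74 14
[... 1036 characters left out ...]
120  97 119 130 153 195]
 [ 73  71  72  76  75  75  72  73  95 116 110 121 117 114 128 129 139 191]
 [ 69  73  76  69  69  73  71  76 105 118 108 122 119 125 135 133 143 195]
 [ 70  71  75  82  77  79  83  86 113 118 110 122 119 129 139 130 147 197]
 [ 73  72  84  87  92  86  97 104 114 114 111 121 122 138 141 136 144 194]
 [ 74  79  93  99  99 103 111 115 119 119 116 121 118 133 145 134 133 175]
 [ 80  93 101 103  99 108 115 119 118 118 110 123 118 134 145 135 133 154]
 [ 96 102 100 102 105 112 116 119 116 117 117 124 122 123 139 132 132 133]
 [101 102 104 102 110 113 119 116 110 117 118 121 119 114 127 130 132 131]
 [101 105 101 108 111 118 122 112 107 115 124 121 120 109 119 130 133 132]]
```

```bash
python3 -m pendant '[[1,[0,-2,0],[0,0,0]],[1,[0,-2,0],[0,0,0]],[1,[0,0,0],[0,0,0]]]'; python3 -m pendant '[[1,[0,-2,0],[0,0,0]],[1,[0,-2,0],[0,0,0]],[1,[0,0,0],[0,0,0]]]'
```

```text
clock: 10.92
tool_pos: [0.4899, -0.0718, 0.0727]
eef_rot: [-0.047, 0.999, 0.0, -0.0]
contact_force: [-0.5, 2.5, 0.4]
opening: 0.008
finger_force: 1.4
clock: 11.3
tool_pos: [0.4899, -0.0769, 0.0726]
eef_rot: [-0.046, 0.999, -0.0, -0.001]
contact_force: [-2.0, 2.2, 1.2]
opening: 0.012
finger_force: 1.0
```

```bash
python3 -m pendant '[[1,[0.5,-2,0],[0,0,0]],[1,[0.5,-2,0],[0,0,0]],[1,[0.5,-2,0],[0,0,0]],[1,[0.5,-2,0],[0,0,0]],[1,[0,0,0],[0,0,0]]]'; python3 -m pendant '[[1,[0.5,-2,0],[0,0,0]],[1,[0.5,-2,0],[0,0,0]],[1,[0.5,-2,0],[0,0,0]],[1,[0,0,0],[0,0,0]]]'
```

```text
clock: 11.92
tool_pos: [0.4895, -0.085, 0.0728]
eef_rot: [-0.046, 0.999, -0.0, 0.0]
contact_force: [-0.1, -0.1, -0.1]
opening: 0.006
finger_force: 0.0
clock: 12.42
tool_pos: [0.4882, -0.0908, 0.0727]
eef_rot: [-0.046, 0.999, -0.0, -0.0]
contact_force: [0.2, 0.3, -0.5]
opening: 0.006
finger_force: 0.0
```

```bash
python3 - <<'E'
from h import *
from plant import cams
import cv2
d=cams.snapshot("scene");p=np.load("p.npy")
pts=dict(eng=(1,-50),dead=(-1,-70),off=(-7,-82))
for n,P in pts.items(): print(n,proj(d,W(p,*P,85)).round(1),proj(d,W(p,*P,60)).round(1))
print("tcp",proj(d,np.array([.4882,-.0908,.0727])))
a=cv2.cvtColor(d["img"],cv2.COLOR_RGB2GRAY)
print("now");print(a[280:336:2,280:320:2])
print("before");print(cv2.imread("pics/scene0.png",0)[280:336:2,280:320:2])
E
```

```text
eng [297.7 282.8] [297.3 293.2]
dead [303.2 291.1] [302.7 301.5]
off [304.1 297.3] [303.5 307.8]
tcp [300.25803759 290.77275422]
now
[[127 117 110  91  85  75  47  49  50  48  49  49  48  48  60  93 114 110
  115  82]
 [ 83  72  65  75  83  73  51  48  46  49  52  49  47  52  48  61  94 112
   97  61]
 [ 66  65  70  71  81  66  47  46  51  45  49  47  53  44  50  56 114 118
   97  71]
 [ 67  71  66  66  63  62  53  50  47  42  48  47  49  48  48  73 136 141
  122  83]
 [ 69  67  63  65  65  59  50  43  47  49  51  52  53  52  47 102 164 142
  139 119]
 [ 76  68  67  62  66  79  83  58  46  43  51  48  44  51  62 150 193 183
  152 144]
 [ 98  95  95  95 106 117 119 107  60  45  49  47  54  84 158 198 202 194
  183 158]
 [128 129 127 128 127 124 119 100  74  52  48  53  83 138 190 206 205 200
  192 184]
 [125 127 126 128 126 120  97  76  68  61  60  81 107 120 146 199 202 202
  199 184]
 [117 116 119 114  97  83  72  68  60  74  80 109 116 115 151 199 204 203
  202 199]
 [ 71  69  75  70  66  69  64  70  88 114  98 119 124 121 177 204 204 204
  204 203]
 [ 74  74  74  71  73  66  63 10
[... 3101 characters left out ...]
 185 184
  185 189]
 [204 171 171 185 181 168 164 168 178 184 185 186 183 186 186 185 184 184
  185 186]
 [197 209 191 183 186 182 181 182 187 187 187 187 183 185 185 186 186 184
  186 188]
 [175 193 184 185 185 187 186 185 186 187 187 187 186 184 186 186 182 183
  184 187]
 [114 153 178 174 186 187 185 185 187 185 187 186 185 184 182 184 184 186
  185 183]
 [103 114 124 161 189 185 185 186 186 186 187 185 185 184 185 183 184 183
  173 152]
 [141  98 106 141 184 186 187 186 185 186 186 186 185 185 185 180 171 151
  123 108]
 [170 127 148 167 185 188 186 187 185 184 184 185 186 180 167 148 117 103
  123 153]
 [183 170 207 213 199 185 187 186 187 186 185 181 170 138 115 105 122 152
  168 172]]
```

The tab post now stands around cols 300–306 with its top near row 296, which matches the "off" projection of (304,297). I'll retract and confirm.

```bash
python3 -m pendant '[[1,[0,8,0],[0,0,0]],[1,[0,4,-15],[0,0,0]],[1,[0,0,-40],[0,0,0]],[1,[20,0,-40],[0,0,-10]],[1,[10,0,0],[0,0,-10]],[1,[0,0,0],[0,0,-10]],[1,[0,0,0],[0,0,-10]],[1,[0,0,0],[0,0,-10]]]'; python3 -m pendant '[[1,[0,0,0],[0,0,-10]],[1,[0,0,0],[0,0,-10]],[1,[0,0,0],[0,0,0]]]';python3 - <<'E'
from h import *
from plant import cams
import cv2
go(.4258,-.0449,.17,75,'x')
d=track({"tab":(298,284)},rad=20,half=4);p=np.load("p.npy")
a=cv2.cvtColor(d["img"],cv2.COLOR_RGB2GRAY); print(a[290:312:2,290:320:2])
E
```

```text
clock: 13.48
tool_pos: [0.4576, -0.0829, 0.1688]
eef_rot: [-0.467, 0.884, -0.001, 0.0]
contact_force: [-0.9, -0.8, 0.7]
opening: 0.005
finger_force: 0.0
clock: 13.85
tool_pos: [0.4576, -0.0829, 0.1684]
eef_rot: [-0.61, 0.792, -0.0, 0.0]
contact_force: [-0.3, 0.2, -0.1]
opening: 0.006
finger_force: 0.0
t 13.85 pos [ 0.4576 -0.0829  0.1684] dir 75.2 tilt [0.001 0.   ] F [-0.3  0.2 -0.1] -> shift [-28.7  40.4  -1.6] turn 0.2
tab score 0.93 shift 7 15
[[ 84  97 117 115 113  97  87  82 109 132 132 154 175 152 138]
 [115 120 119 116 127 120 102 102 120 129 131 133 168 183 160]
 [124 119 117 119 106 113 111 128 131 131 129 131 146 177 181]
 [117 108 111  97  69 114 180 203 181 137 129 133 130 168 185]
 [ 88  76  89  74  84 111 202 225 220 157 129 130 128 151 194]
 [ 77  80  78 136 174 117 185 219 201 147 130 131 132 132 176]
 [ 86  77 141 204 215 155 122 143 136 124 132 134 131 133 139]
 [ 83  92 173 219 224 203 130 128 137 134 134 133 131 132 132]
 [ 74 114 179 185 225 206 132 125 121 131 132 127 128 130 130]
 [ 78 111 165 178 198 193 129 128 121 132 130 131 127 131 129]
 [ 96 128 137 152 131 129 119 131 123 131 132 130 129 132 132]]
```

The tab matched at (305,299), so the pawl is off and staying off. Now I'll go in behind the handle.

```bash
python3 -m pendant '[[1,[-14,20,0],[0,0,0]],[1,[-13,21,0],[0,0,0]],[1,[0,0,30],[0,0,0]],[1,[0,0,30],[0,0,0]],[1,[0,0,30],[0,0,0]],[1,[0,0,0],[0,0,0]]]'; python3 - <<'E'
from h import *
from plant import cams,r
go(.4258,-.0449,.08,75,'x')
track({"tab":(305,299)},rad=5,half=4,ref="pics/scene0.png")
p=np.load("p.npy"); A=W(p,0,0,0)[:2]*1e3; T=np.array(r.get_state()["tool_pos"])[:2]*1e3; print(T-A)
E
```

```text
clock: 14.65
tool_pos: [0.424, -0.0465, 0.077]
eef_rot: [-0.611, 0.792, 0.0, -0.001]
contact_force: [-0.3, 0.5, 0.3]
opening: 0.004
finger_force: 0.0
t 14.65 pos [ 0.424  -0.0465  0.077 ] dir 75.3 tilt [-0.003 -0.002] F [-0.3  0.5  0.3] -> shift [-2.  -1.3 -3. ] turn 0.3
tab score 0.88 shift 0 -5
[-66.41665699 -13.25027456]
```

```bash
python3 -m pendant '[[1,[-3,-1,0],[0,0,0]],[1,[-3,0,0],[0,0,0]],[1,[-2,0,0],[0,0,0]],[1,[0,0,0],[0,0,0]]]'; python3 -m pendant '[[1,[-2,0,0],[0,0,0]],[1,[-2,0,0],[0,0,0]],[1,[-1,0,0],[0,0,0]],[1,[0,0,0],[0,0,0]]]'
```

```text
clock: 15.2
tool_pos: [0.428, -0.039, 0.078]
eef_rot: [-0.611, 0.792, -0.0, 0.0]
contact_force: [0.3, 0.1, -0.8]
opening: 0.003
finger_force: 0.0
clock: 15.7
tool_pos: [0.4287, -0.0349, 0.0777]
eef_rot: [-0.611, 0.792, -0.0, -0.001]
contact_force: [-1.5, -3.2, 1.7]
opening: 0.005
finger_force: 1.5
```

```bash
python3 -m pendant '[[1,[-3.15,0.85,0],[0,0,3]],[1,[-3.15,0.85,0],[0,0,3]],[1,[-3.15,0.85,0],[0,0,3]],[1,[-3.15,0.85,0],[0,0,3]],[1,[-3.15,0.85,0],[0,0,3]],[1,[-3.15,0.85,0],[0,0,3]],[1,[-3.15,0.85,0],[0,0,3]],[1,[-3.15,0.85,0],[0,0,3]]]'; cat >> h.py <<'E'
def arc():
    from plant import r
    p=np.load("p.npy"); s=r.get_state(); M=R.from_quat(s["eef_rot"]).as_matrix(); t=np.array(s["tool_pos"]); A=W(p,0,0,0)
    v=(M.T@(t-np.r_[A[:2],t[2]]))[:2]*1e3; f=M.T@s["contact_force"]; e=-M[:,0]; d=np.degrees(np.arctan2(e[1],e[0]))
    h=t[:2]-A[:2]+e[:2]*.0177; hd=np.degrees(np.arctan2(h[1],h[0]))
    home=np.degrees(np.arctan2(57,19)+p[2])
    print("t",round(s["clock"],2),"rel(x,y)",v.round(1),"dir",round(d,1),"tangent would be",round(hd-90,1),"to home deg",round(hd-home,1),"r",round(np.hypot(*h)*1e3,1),"Ftool",f.round(1),"z",t[2].round(4))
E
python3 -c "
from h import *
arc()"
```

```text
clock: 16.7
tool_pos: [0.4335, -0.0099, 0.0776]
eef_rot: [-0.432, 0.902, -0.001, -0.001]
contact_force: [0.6, -3.9, 1.3]
opening: 0.006
finger_force: 1.7
t 16.7 rel(x,y) [18.  59.4] dir 51.1 tangent would be 51.5 to home deg 74.3 r 59.4 Ftool [ 2.6 -2.9 -1.3] z 0.0776
```

```bash
python3 -m pendant '[[1,[-3.15,0.8,0],[0,0,3]],[1,[-3.15,0.8,0],[0,0,3]],[1,[-3.15,0.85,0],[0,0,3]],[1,[-3.15,0.85,0],[0,0,3]],[1,[-3.15,0.85,0],[0,0,3]],[1,[-3.15,0.85,0],[0,0,3]],[1,[-3.15,0.85,0],[0,0,3]],[1,[-3.15,0.85,0],[0,0,3]]]'; python3 -c "
from h import *
arc()"; python3 -m pendant '[[1,[-3.15,0.85,0],[0,0,3]],[1,[-3.15,0.85,0],[0,0,3]],[1,[-3.15,0.85,0],[0,0,3]],[1,[-3.15,0.85,0],[0,0,3]],[1,[-3.15,0.85,0],[0,0,3]],[1,[-3.15,0.85,0],[0,0,3]],[1,[-3.15,0.85,0],[0,0,3]],[1,[-3.15,0.85,0],[0,0,3]]]'; python3 -c "
from h import *
arc()"
```

```text
clock: 17.7
tool_pos: [0.448, 0.0127, 0.0776]
eef_rot: [-0.234, 0.972, 0.0, -0.0]
contact_force: [-2.7, -4.2, -0.6]
opening: 0.007
finger_force: 2.0
t 17.7 rel(x,y) [17.4 60.5] dir 27.1 tangent would be 26.8 to home deg 49.7 r 60.5 Ftool [ 4.4 -2.5  0.6] z 0.0776
clock: 18.7
tool_pos: [0.4698, 0.0266, 0.0776]
eef_rot: [-0.027, 1.0, 0.0, -0.0]
contact_force: [-4.6, -3.8, -0.9]
opening: 0.009
finger_force: 2.0
t 18.7 rel(x,y) [17.9 60.9] dir 3.1 tangent would be 3.3 to home deg 26.2 r 60.9 Ftool [ 4.8 -3.5  0.9] z 0.0776
```

```bash
python3 -m pendant '[[1,[-3.15,0.6,0],[0,0,3]],[1,[-3.15,0.6,0],[0,0,3]],[1,[-3.15,0.7,0],[0,0,3]],[1,[-3.15,0.7,0],[0,0,3]],[1,[-2.1,0.5,0],[0,0,2]],[1,[-2.1,0.5,0],[0,0,2]],[1,[-1.05,0.25,0],[0,0,1]],[1,[-1.05,0.25,0],[0,0,1]]]'; python3 -c "
from h import *
arc()"
```

```text
clock: 19.7
tool_pos: [0.4896, 0.0299, 0.0777]
eef_rot: [0.128, 0.992, 0.001, 0.0]
contact_force: [-4.1, 3.8, -2.0]
opening: 0.004
finger_force: 2.3
t 19.7 rel(x,y) [17.4 60.7] dir -14.7 tangent would be -14.9 to home deg 7.9 r 60.7 Ftool [4.9 2.6 2. ] z 0.0777
```

```bash
python3 -m pendant '[[1,[-0.8,0.3,0],[0,0,0.75]],[1,[-0.8,0.3,0],[0,0,0.75]],[1,[-0.8,0.3,0],[0,0,0.75]],[1,[-0.8,0.2,0],[0,0,0.75]],[1,[-0.5,0.1,0],[0,0,0.5]]]'; python3 -c "
from h import *
arc()";  python3 -m pendant '[[1,[-0.5,0.15,0],[0,0,0.5]],[1,[-0.5,0.15,0],[0,0,0.5]]]'; python3 -c "
from h import *
arc()"
```

```text
clock: 20.32
tool_pos: [0.4935, 0.0299, 0.0777]
eef_rot: [0.158, 0.987, 0.001, 0.0]
contact_force: [-3.3, 3.8, -2.7]
opening: 0.008
finger_force: 2.3
t 20.32 rel(x,y) [17.4 60.7] dir -18.2 tangent would be -18.5 to home deg 4.3 r 60.7 Ftool [4.3 2.6 2.7] z 0.0777
clock: 20.58
tool_pos: [0.4945, 0.0298, 0.0777]
eef_rot: [0.167, 0.986, 0.001, 0.0]
contact_force: [-2.3, 2.6, -2.1]
opening: 0.007
finger_force: 2.3
t 20.57 rel(x,y) [17.4 60.6] dir -19.2 tangent would be -19.5 to home deg 3.4 r 60.6 Ftool [3.1 1.7 2.1] z 0.0777
```

```bash
python3 -m pendant '[[1,[-0.5,0.15,0],[0,0,0.5]],[1,[-0.5,0.15,0],[0,0,0.5]],[1,[0,0,0],[0,0,0]]]'; python3 -c "
from h import *
arc()";  python3 -m pendant '[[1,[-0.5,0.15,0],[0,0,0.5]],[1,[-0.5,0.15,0],[0,0,0.5]],[1,[0,0,0],[0,0,0]]]'; python3 -c "
from h import *
arc()"
```

```text
clock: 20.95
tool_pos: [0.4957, 0.0298, 0.0777]
eef_rot: [0.175, 0.985, 0.001, 0.0]
contact_force: [-3.2, 3.2, -2.8]
opening: 0.007
finger_force: 2.2
t 20.95 rel(x,y) [17.3 60.6] dir -20.2 tangent would be -20.5 to home deg 2.3 r 60.6 Ftool [4.1 1.9 2.8] z 0.0777
clock: 21.32
tool_pos: [0.4967, 0.0297, 0.0778]
eef_rot: [0.184, 0.983, 0.001, 0.0]
contact_force: [-2.8, 3.8, -3.4]
opening: 0.006
finger_force: 2.2
t 21.32 rel(x,y) [17.4 60.7] dir -21.2 tangent would be -21.5 to home deg 1.4 r 60.7 Ftool [4.  2.5 3.4] z 0.0778
```

```bash
for i in 1 ; do python3 -m pendant '[[1,[-0.5,0,0],[0,0,0.3]],[1,[-0.5,0,0],[0,0,0.3]],[1,[0,0,0],[0,0,0]]]' >/dev/null; python3 -c "
from h import *
arc()"; done; python3 -m pendant '[[1,[-0.5,0,0],[0,0,0.3]],[1,[0,0,0],[0,0,0]]]'; python3 -c "
from h import *
arc()"
```

```text
t 21.7 rel(x,y) [17.  60.7] dir -21.8 tangent would be -22.4 to home deg 0.4 r 60.7 Ftool [4.4 2.8 2.5] z 0.0777
clock: 21.95
tool_pos: [0.4983, 0.0294, 0.0778]
eef_rot: [0.191, 0.982, 0.001, 0.0]
contact_force: [-2.7, 4.7, -3.5]
opening: 0.006
finger_force: 2.2
t 21.95 rel(x,y) [16.8 60.7] dir -22.0 tangent would be -22.9 to home deg -0.1 r 60.7 Ftool [4.3 3.3 3.5] z 0.0778
```

```bash
python3 -m pendant '[[1,[-0.5,0,0],[0,0,0.3]],[1,[0,0,0],[0,0,0]]]'; python3 -c "
from h import *
arc()"
```

```text
clock: 22.2
tool_pos: [0.4986, 0.0293, 0.0778]
eef_rot: [0.194, 0.981, 0.001, 0.0]
contact_force: [-2.8, 4.1, -1.8]
opening: 0.006
finger_force: 2.4
t 22.2 rel(x,y) [16.8 60.7] dir -22.3 tangent would be -23.2 to home deg -0.4 r 60.7 Ftool [4.1 2.8 1.9] z 0.0778
```

```bash
python3 -m pendant '[[1,[-0.5,0,0],[0,0,0]],[1,[0,0,0],[0,0,0]]]' >/dev/null; python3 -c "
from h import *
arc()";  python3 -m pendant '[[1,[-0.5,0,0],[0,0,0]],[1,[0,0,0],[0,0,0]]]'; python3 -c "
from h import *
arc()"
```

```text
t 22.45 rel(x,y) [16.7 60.7] dir -22.3 tangent would be -23.2 to home deg -0.4 r 60.7 Ftool [6.2 3.2 2.2] z 0.0778
clock: 22.7
tool_pos: [0.4986, 0.0293, 0.0778]
eef_rot: [0.193, 0.981, 0.001, -0.0]
contact_force: [-4.9, 5.5, -0.9]
opening: 0.004
finger_force: 3.4
t 22.7 rel(x,y) [16.7 60.7] dir -22.3 tangent would be -23.2 to home deg -0.4 r 60.7 Ftool [6.6 3.2 0.9] z 0.0778
```

The position has stalled at the predicted home and the force has risen from 4 to 6.6 N, so the crank is bearing on the stop. One gentle nudge to confirm, then back off and lift.

```bash
python3 -m pendant '[[1,[-0.5,0,0],[0,0,0]],[1,[0,0,0],[0,0,0]]]' ; python3 -m pendant '[[1,[3,0,0],[0,0,0]],[1,[6,0,0],[0,0,0]],[1,[10,0,0],[0,0,0]],[1,[5,0,-30],[0,0,0]],[1,[20,0,-40],[0,0,0]],[1,[30,0,-50],[0,0,0]],[1,[30,0,-30],[0,0,0]],[1,[0,0,0],[0,0,0]]]'; python3 - <<'E'
from h import *
from plant import r,cams
import cv2
d=track({"tab":(298,284),"tube":(243,249),"collar":(208,282),"knob":(343,344),"block":(216,233)},rad=20,half=4)
p=np.load("p.npy")
s=r.get_state(); T=np.eye(4);T[:3,:3]=R.from_quat(s["eef_rot"]).as_matrix();T[:3,3]=s["tool_pos"]
w=cams.snapshot("wrist");w["camera_from_world"]=np.linalg.inv(T@w["tool_from_camera"]); top=cams.snapshot("top")
H=W(p,19,57,120)
for n,c in dict(scene=d,wrist=w,top=top).items():
    u,v=proj(c,H); g=cv2.cvtColor(c["img"],cv2.COLOR_RGB2GRAY); print(n,u.round(1),v.round(1)); 
    iu,iv=int(u),int(v)
    if 8<iu<552 and 8<iv<412: print(g[iv-16:iv+17:2,iu-16:iu+17:2])
E
```

```text
clock: 22.95
tool_pos: [0.4986, 0.0293, 0.0778]
eef_rot: [0.193, 0.981, 0.001, -0.001]
contact_force: [-6.6, 5.7, 1.0]
opening: 0.004
finger_force: 4.0
clock: 23.95
tool_pos: [0.4026, 0.0678, 0.2295]
eef_rot: [0.193, 0.981, 0.0, 0.002]
contact_force: [0.5, 0.5, -0.6]
opening: 0.006
finger_force: 0.0
tab score 0.75 shift -18 -15
tube score 0.86 shift -20 -16
collar score 0.92 shift 2 -11
knob score 1.0 shift 0 0
block score 0.81 shift 1 -1
scene 275.3 227.5
[[200 203 203 199 199 198 194 194 194 116  67  77  84  84  79  77  84]
 [196 192 198 201 202 194 196 205 204 120  62  70  82  81  80  78  85]
 [201 199 202 207 204 192 194 202 201 127  67  69  80  83  84  81  82]
 [198 207 206 207 205 202 202 205 206 154  68  66  75  79  80  80  85]
 [187 207 208 209 206 199 204 206 208 185  85  69  70  78  85  79  81]
 [188 203 200 202 198 198 206 209 209 193 109  64  66  71  80  80  83]
 [195 197 190 196 187 192 205 208 206 191 130  64  68  65  77  82  79]
 [189 188 188 196 191 197 207 203 190 179 129  68  62  70  74  81  80]
 [191 184 166 182 199 206 198 135  76  76  69  68  64  67  71  82  78]

[... 2029 characters left out ...]
227 208 120 110 160  86  77  83 134 199 241 201  76 191 219]
 [177 185 234 241 151 101 100  36  77  81  71 161 234 200  80 139  97]
 [209 221 187 177  89  97 120  33  76  79  70 193 238 204 100  98  89]
 [216 226 228 200  84  99 116  49  60  63 115 248 248 249 244 191 135]
 [210 229 227 165  92 176 147 145 150  94 130 223 250 249 249 249 244]
 [222 225 221 138  97 217 226 211 182 156 109  64 134 229 251 249 248]
 [220 226 224 136 114 226 227 220 193 172 195 154  97  66 165 228 250]
 [222 226 229 132 117 222 224 226 211 193 200 211 119  60 119 122 158]
 [179 217 202 139 122 222 225 225 208 197 214 223 129  58 112 119 122]
 [165 236 238 236 146 225 223 220 194 219 228 233 187  57  89 126 124]]
```

The crank is at home in both the scene and top views. I'll move the arm clear to check the pawl and the bystanders.

```bash
python3 -m pendant '[[1,[0,40,-5],[0,0,0]],[1,[0,45,0],[0,0,0]],[1,[0,45,0],[0,0,0]],[1,[0,45,0],[0,0,0]],[1,[0,45,0],[0,0,0]],[1,[0,45,0],[0,0,0]],[1,[0,45,0],[0,0,0]],[1,[0,0,0],[0,0,0]]]'; python3 - <<'E'
from h import *
from plant import cams
import cv2
d=track({"tab":(298,284),"tubeL":(240,252),"tubeR":(265,243),"collar":(208,282),"knob":(343,344),"block":(216,233)},rad=18,half=5)
o=cv2.imread("pics/top0.png",0); g=cv2.cvtColor(cams.snapshot("top")["img"],cv2.COLOR_RGB2GRAY)
for n,(u,v) in dict(tube=(291,266),collar=(300,314),knob=(407,267),block=(246,277)).items():
    m=cv2.matchTemplate(g[v-24:v+25,u-24:u+25],o[v-12:v+13,u-12:u+13],cv2.TM_CCOEFF_NORMED);_,s,_,l=cv2.minMaxLoc(m);print("top",n,round(s,2),l[0]-12,l[1]-12)
print(cv2.cvtColor(d["img"],cv2.COLOR_RGB2GRAY)[276:310:2,286:316:2])
E
```

```text
clock: 25.1
tool_pos: [0.5217, 0.3573, 0.2303]
eef_rot: [0.193, 0.981, 0.001, -0.001]
contact_force: [-0.7, -0.1, -0.9]
opening: 0.007
finger_force: 0.0
tab score 0.68 shift -18 -15
tubeL score 0.67 shift -15 -3
tubeR score 0.82 shift -9 -14
collar score 1.0 shift 0 0
knob score 1.0 shift 0 0
block score 0.98 shift 0 0
top tube 0.7 -9 2
top collar 0.99 0 0
top knob 1.0 0 0
top block 0.98 0 0
[[109 117 118 119 121 115 149 182 171 170 178 177 175 181 181]
 [139 126 121 123 121 118 124 152 155 168 171 179 181 179 180]
 [138 123 121 119 119 123 115  95 114 170 172 173 179 181 177]
 [117 120 121 121 121 122 105  71 117 183 180 173 176 179 169]
 [123 121 120 121 119 118 101  84 123 185 188 177 160 140 133]
 [119 124 121 120 118 103 105 111 135 187 194 185 170 137 129]
 [121 123 121 113  97  91 107 114 127 164 186 191 186 159 128]
 [112 110 103  98 106 102 112  90  87 118 151 186 191 182 166]
 [ 99 106 108 111 110 106 110  77  66  73 125 186 192 189 182]
 [121 119 116 114 100 110  99  96  80  83 129 186 192 190 188]
 [124 118 120 112 102 108 112 152 167 187 188 193 190 189 190]
 [116 109 110 100  87  99 134 172 191 213 209 187 190 188 188]
 [110 101  84  77  73 103 145 171 172 205 189 173 190 189 191]
 [117  90  78  76  81  87 132 174 118 132 134 172 190 191 189]
 [ 92  78  84 112 134  94 121 183 125 117 138 182 191 192 190]
 [ 73 112 148 181 177 105 135 184 120 114 134 184 190 190 190]
 [118 176 184 189 181 139 172 190 120 116 140 187 190 188 189]]
```

```bash
python3 - <<'E'
from h import *
from plant import cams
import cv2
np.set_printoptions(linewidth=200)
c=cams.snapshot("top");o=cv2.cvtColor(cv2.imread("pics/top0.png"),cv2.COLOR_BGR2RGB); g=c["img"]
p=np.load("p.npy"); print(proj(c,W(p,0,126,25)))
for a in (o,g):
    for v in (256,262,268,274,280): print(v,a[v,274:322:2,0].tolist(), "r-b",(a[v,274:322:2,0].astype(int)-a[v,274:322:2,2]).tolist())
E
```

```text
[288.21123338 266.20228256]
256 [212, 190, 113, 212, 229, 194, 148, 196, 232, 233, 204, 161, 248, 230, 230, 209, 120, 190, 183, 170, 158, 194, 199, 147] r-b [91, 77, 17, 20, 21, 19, 16, 38, 33, 31, 33, 17, -1, 13, 23, 19, 12, 21, 20, 19, 18, 22, 21, 17]
262 [188, 165, 140, 221, 226, 163, 158, 212, 232, 221, 175, 189, 249, 181, 187, 139, 147, 224, 226, 226, 202, 241, 242, 239] r-b [81, 69, 14, 22, 22, 16, 24, 33, 31, 37, 33, 0, -4, 11, 25, 15, 12, 20, 22, 21, 19, 2, -2, -3]
268 [193, 106, 196, 224, 217, 160, 177, 222, 231, 208, 155, 247, 233, 211, 218, 112, 203, 227, 222, 222, 178, 224, 227, 220] r-b [82, 35, 19, 21, 23, 16, 32, 36, 36, 36, 28, -2, -6, 21, 23, 14, 21, 21, 21, 21, 23, 24, 15, 18]
274 [197, 123, 223, 220, 192, 151, 202, 225, 226, 192, 143, 245, 233, 209, 175, 119, 218, 217, 226, 216, 200, 222, 225, 227] r-b [89, 21, 20, 19, 22, 22, 38, 32, 36, 36, 14, -5, 7, 18, 17, 14, 20, 21, 23, 23, 21, 21, 21, 20]
280 [199, 136, 218, 213, 178, 165, 209, 232, 222, 186, 162, 216, 197, 220, 131, 136, 225, 224, 223, 193, 199, 226, 220, 222] r-b [90, 13, 19, 20, 22, 31, 34, 31, 38, 34, 9
[... 473 characters left out ...]
22, 22, 23, 18, 17, 8, 9]
268 [206, 110, 205, 233, 233, 170, 188, 231, 237, 220, 180, 234, 237, 146, 251, 241, 225, 231, 236, 149, 100, 218, 214, 203] r-b [87, 38, 22, 19, 19, 17, 38, 33, 26, 36, 31, 19, 15, 16, -3, -5, 23, 16, 19, 15, 12, 21, 22, 19]
274 [211, 130, 229, 233, 202, 158, 209, 234, 235, 213, 169, 234, 212, 157, 252, 241, 226, 232, 232, 136, 133, 234, 231, 232] r-b [98, 20, 20, 18, 20, 23, 36, 33, 32, 35, 24, 17, 19, 14, -3, 3, 23, 20, 19, 12, 17, 20, 17, 17]
280 [207, 151, 233, 230, 191, 175, 217, 237, 230, 198, 176, 234, 219, 196, 254, 218, 234, 234, 204, 99, 181, 233, 229, 229] r-b [92, 12, 19, 20, 22, 29, 36, 26, 35, 34, 23, 22, 22, 3, -1, 13, 22, 17, 20, 13, 18, 16, 20, 20]
```

The tube hasn't moved (cols 286–294 before and after) and the jaw has opened away from it. The pawl is off, the crank is home and the bystanders are untouched, so I'm handing in.

```bash
python3 -c "
from plant import r
print(r.finish_job())"
```

```text
the job is handed in; nothing more can be done
None
```

The job is handed in: I wound the crank on about 0.38 rad, pushed the pawl off and its spring holds it there, eased the crank back onto its stop at under 10 N, and left the tube in the cradle with the bystanders unmoved.

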